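# Hang the washed valve basket over the drip pan

## Task

The wire basket of engine valves hangs on the hook over the rectangular wash tub. Lift it off that hook by its black grip and hang it on the hook over the round drip pan, keeping it level and in the air all the way (do not set it down anywhere), then let go so that it hangs still. The third hook, with neither tub nor pan, stays empty.

Things in the scene. Friction and masses are not known exactly. Their poses are not given: they have to be found in the camera images.
- basket_grip (a point): Centre of black grip block (mm: 24 x, 16 y, 60 z) atop wire basket, all rigid, 0.36-0.59 kg. z up, y along hang bar (12 x 110, 8 thick): its underside, 38 below, rests on the hook; x within 0.06 rad of the hook's x. Legs at y +-52 leave a window 98 wide, 75 high under the bar for the hook. Basket 90 x 120: rim 113, bottom 163 below. Unhook: lift 21 to 65, slide to hook's -x past the tip; reverse to hang.
- wash_hook (a point): Steel strip hook where the basket starts, over rectangular wash tub (mm: 130 x 170, 35 high); fixed; strip 24 wide, 6 thick, top 200 above table. Point: on the strip's top where the hang bar rests. z up, x along the strip: open end toward -x (within 0.3 rad of facing the robot), upturned tip at x -35 to -41, 20 above the strip; post at x 69 to 81, no higher than the strip.
- drip_hook (a point): Steel strip hook where the basket must go, over round drip pan (mm: 132 across, 18 high); fixed; strip 24 wide, 6 thick, top 200 above table. Point: on the strip's top where the hang bar rests. z up, x along the strip: open end toward -x (within 0.3 rad of facing the robot), upturned tip at x -35 to -41, 20 above the strip; post at x 69 to 81, no higher than the strip.
- spare_hook (a point): Third steel strip hook, a bystander, nothing under it (mm); fixed; strip 24 wide, 6 thick, top 200 above table. Point: on the strip's top where the hang bar rests. z up, x along the strip: open end toward -x (within 0.3 rad of facing the robot), upturned tip at x -35 to -41, 20 above the strip; post at x 69 to 81, no higher than the strip.
Not all that is in view belongs to the job. Leave any red look-alike of the part that bears basket_grip alone. Leave any red look-alike of the part that bears drip_hook alone.

How it is judged:
On the way, in this order (a step that is already met when the one before it is completed fails the run):
1. the basket is off the wash hook and carried level away from it (horizontal distance between basket_grip and wash_hook above 0.08 m and height (world z) of basket_grip above 0.21 m and angle between basket_grip's own z axis and vertical below 0.35 rad), for 0.1 s.
2. the basket hangs on the drip hook (x of basket_grip in the frame of drip_hook between -0.03 and 0.03 m and y of basket_grip in the frame of drip_hook between -0.025 and 0.025 m and z of basket_grip in the frame of drip_hook between 0.026 and 0.05 m and angle between basket_grip's own z axis and vertical below 0.2 rad and linear speed of basket below 0.05 m/s and angular speed of basket below 0.4 rad/s), for 0.2 s.
At the end, for the whole second after the job is handed in: The basket hangs at rest on the hook over the round drip pan, its hang bar on the strip between tip and post (grip within 30 mm along and 25 mm across the hook point, 26 to 50 mm above it), tilted less than 0.2 rad (all of step 2); the robot touches nothing.
It fails at once if the basket tips more than 0.35 rad (20 degrees) (angle between basket_grip's own z axis and vertical above 0.35 rad).
It fails at once if the basket is lowered onto the table, tub or pan (its grip less than 200 mm above the table) (height (world z) of basket_grip below 0.2 m).
It fails at once if the basket is set on the cylinder head (contact force between basket and cylinder_head above 1 N).
It fails at once if the basket is hung on the third hook (horizontal distance between basket_grip and spare_hook below 0.03 m and contact force between basket and spare_stand above 2 N).
It also fails if it takes over 54 s, if anything falls off the work surface, if the arm or the gripper's body presses on something with over 40 N, if the wrist force passes 120 N, or if a joint passes its speed limit or range.

## Robot

A 7-joint arm with a two-finger parallel gripper is mounted at the origin on the work surface. World frame = base frame: x ahead of the robot, y to its left, z up, the work surface at z = 0. Lengths are in m, angles in rad, forces in N, time in s.
With the tool pointing down it reaches from about 0.35 to 0.9 m from the base axis. Payload 19.9 kg.
Tool frame: the origin (TCP) lies at the very end of the fingers, on their centre line; the grasp point (between the pads) lies r.hold_point_z behind it (r.hold_point_z is the distance from the TCP to the grasp point, in m); z points along the fingers, y is the direction in which the jaws open and shut (so a half turn about z gives the same grasp; the last joint's range is limited). The gripper opens to 85 mm and grips with 20 to 120 N. Pads are 22 mm wide; open, the fingers measure 114 mm over their backs; the gripper's body (76 mm by 85 mm) begins 54 mm behind the grasp point. The pads swing forward as they close: fully open they stand 13 mm farther back than shut.
Start: joints at [1.208, 0.417, -0.01, 1.614, 0.005, 1.111, -0.053], TCP at [0.197, -0.593, 0.231] pointing down, gripper open.
Joint ranges: [-2.81, 2.81], [-0.39, 2.02], [-1.27, 1.25], [0.06, 2.57], [-1.19, 4.33], [0.19, 2], [-2.82, 2.82]. Speed limits (rad/s): [1.89, 1.89, 2.39, 2.39, 3.01, 3.01, 3.01].

## Interface

Orientations are given as [roll, pitch, yaw] about the fixed x, y, z axes, in that order (R = Rz(yaw) Ry(pitch) Rx(roll)).
In Python, from bench import r gives the robot as it stands.
- The arm moves only by the tool send_rows, never from a script. Its argument "rows" is a list of rows, each an object of numbers: "dx", "dy", "dz": the shift along the world's x, y, z in cm; "rx", "ry", "rz": the turn, a rotation vector about the world's x, y, z in rad. A call has 1 to 12 rows; each row is the pose to reach, as a shift and turn from the pose measured when the call began; what a row does not reach only later rows make up. A row lasts 1/8 s, in which the tool goes at most 62.5 mm and 10.7 degrees, less where a joint would pass 70% of its speed; a pose out of reach is approached as far as the arm can. A call with a gripper value outside its range is refused whole. "gripper" is the gripper command: -1 is fully open, 1 is shut, values between are in proportion, set as the call begins (left out, the last holds). The fingers move at their own pace and stop on an object; the grip force is fixed at half the most. Time passes only in rows, so rows that repeat a pose let the fingers close. It gives the time, the measured TCP pose, the force and the opening at its end, in the units of the state.
- r.get_state(): the state, without advancing time (a new reading comes with each control period).
- r.get_image(name): name is "scene" or "side" or "wrist"; returns a dict with "img" (420x560x3 uint8, red, green, blue), "fx", "fy", "cx", "cy" (pixels), "position" and "rotation" of the camera in the world. Camera axes: x right, y down, z forward; pixel columns grow to the right and rows downward; lengths in m; the calibration is good to about 2 mm. The wrist camera is an equidistant fisheye: a pixel r from the principal point sees the ray r / f radians off the axis. A picture is of the moment at which its call begins. There is no depth.
- r.sign_off(): hands the job in, once; it reports no verdict.
The state is a dict: "time_s": time; "qpos": joint angles; "qvel": joint speeds; "effort": joint torques, N m; "eef_pos": TCP position; "tool_rot": TCP orientation; "ft_force": force on the tool from outside, world axes, zero at the start; "ft_torque": the same for the moment, N m; "finger_gap": finger opening in m.
Only numpy, scipy, OpenCV 4.12 (cv2) and the standard library are available. Lean on these libraries where they do the work, as an engineer would, in place of code of your own. Each camera call takes 0.05 s, during which the arm holds its last target.

## Working session

There is one attempt and no reset: what is moved stays moved. The work goes in short steps, Python scripts to look and compute and a tool call to move; the robot and the scene stay as the last step left them, time stands still between calls to the robot, and variables do not carry over. Pictures are saved under pics/ and viewed, and the job is handed in when it is done.

Besides the shell and the picture viewer there is one more tool, called after "Call:" as name(argument=value, ...), one argument or row to a line, values as JSON. send_rows: Moves the arm, as the interface text tells. Its arguments: {"type":"object","properties":{"rows":{"type":"array","items":{"type":"object","properties":{"dx":{"type":"number"},"dy":{"type":"number"},"dz":{"type":"number"},"rx":{"type":"number"},"ry":{"type":"number"},"rz":{"type":"number"}}}},"gripper":{"type":"number"}},"required":["rows"]}

```bash
mkdir -p pics; ls
python3 - <<'E'
from bench import r
import cv2, pickle
s=r.get_state(); print(s, r.hold_point_z)
for n in ["scene","side","wrist"]:
    d=r.get_image(n); cv2.imwrite(f"pics/{n}0.png",d["img"][:,:,::-1]); pickle.dump(d,open(f"pics/{n}0.pkl","wb"))
    print(n,d["fx"],d["fy"],d["cx"],d["cy"],d["position"],d["rotation"])
E
```

```text
pics
{'time_s': 0.0, 'qpos': array([ 1.2084778 ,  0.41801915, -0.01035033,  1.61415902,  0.00473433,
        1.11069689, -0.0529767 ]), 'qvel': array([-1.10039589e-03,  1.22256450e-03, -1.74567692e-04, -3.85764662e-04,
       -2.87157981e-05,  1.73528240e-03,  7.06442391e-04]), 'effort': array([-1.29469692e-03, -8.64455652e+01,  6.78005051e-01, -4.34891438e+01,
        1.89691846e-02,  7.56517402e-03, -6.28983935e-05]), 'eef_pos': array([ 0.19698937, -0.59278318,  0.23063823]), 'tool_rot': array([-3.14033826e+00,  1.04247210e-04,  3.20908605e-01]), 'ft_force': array([-0.22482883, -0.30797356,  0.47620161]), 'ft_torque': array([ 0.03358938,  0.00497997, -0.00186373]), 'finger_gap': 0.0853025582635377} 0.0187
scene 479.890792593416 479.890792593416 274.07328740818144 210.44536928088482 [ 1.16427611 -0.55209601  1.4253561 ] [-2.53553219 -0.01226126  1.07209679]
side 546.9311666719697 546.9311666719697 284.5397279897363 209.71632158033822 [ 0.06866735 -1.29592437  0.8801273 ] [-2.09573311 -0.00850493 -0.2833724 ]
wrist 325.19226210127806 325.19226210127806 278.88631875964546 201.19880340474418 [ 0.26116016 -0.57112248  0.37484749] [ 2.87156530e+00  1.15140299e-03 -1.24980584e+00]
```

View pics/scene0.png

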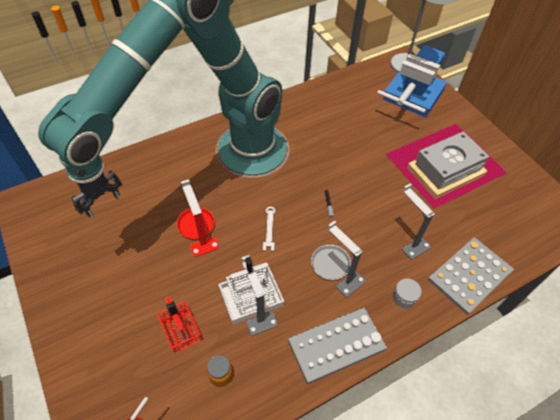

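View pics/side0.png

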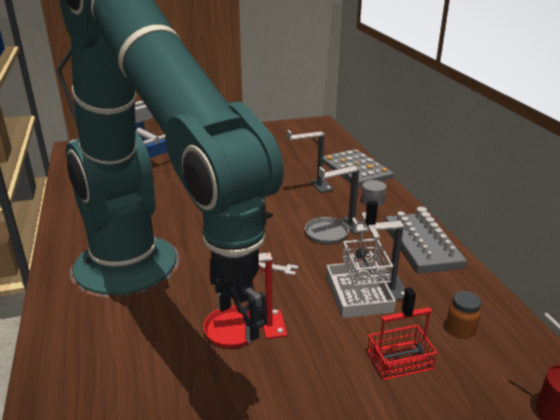

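View pics/wrist0.png

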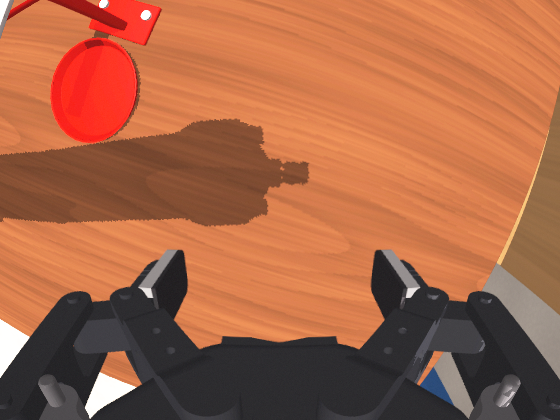

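Scene: the gray basket with the black grip is at about (250,275) over the rectangular tub. The gray pan with its hook is at (330,262)/(345,238). The bare hook is at (418,200). The red hook with pan (195,220) and the red basket (178,325) are look-alikes. I'll enlarge to confirm.

```bash
cat > h.py <<'E'
import numpy as np, cv2, pickle
from scipy.spatial.transform import Rotation as R
def load(n): return pickle.load(open(f"pics/{n}.pkl","rb"))
def cam(d): return R.from_euler('xyz',d["rotation"]).as_matrix() if np.size(d["rotation"])==3 else np.array(d["rotation"])
def proj(d,p):
    c=cam(d).T@(np.array(p)-d["position"]); return np.array([d["fx"]*c[0]/c[2]+d["cx"],d["fy"]*c[1]/c[2]+d["cy"]])
def ray(d,uv):
    v=cam(d)@np.array([(uv[0]-d["cx"])/d["fx"],(uv[1]-d["cy"])/d["fy"],1]); return np.array(d["position"]),v/np.linalg.norm(v)
def onz(d,uv,z):
    o,v=ray(d,uv); return o+v*(z-o[2])/v[2]
def tri(d1,u1,d2,u2):
    o1,a=ray(d1,u1);o2,b=ray(d2,u2)
    t=np.linalg.lstsq(np.c_[a,-b],o2-o1,rcond=None)[0]
    p,q=o1+t[0]*a,o2+t[1]*b
    return (p+q)/2,np.linalg.norm(p-q)
E
python3 - <<'E'
from h import *
sc,sd=load("scene0"),load("side0")
for d in (sc,sd): print(proj(d,[.197,-.593,.231]),proj(d,[0,0,0]))
c=sc["img"][170:350,200:450]; cv2.imwrite("pics/c1.png",cv2.resize(c,None,fx=3.2,fy=3.2,interpolation=cv2.INTER_CUBIC)[:,:,::-1])
c=sd["img"][120:320,270:420]; cv2.imwrite("pics/c2.png",cv2.resize(c,None,fx=3,fy=3,interpolation=cv2.INTER_CUBIC)[:,:,::-1])
E
```

```text
[104.15385027 208.69584922] [251.51704913 148.41967427]
[238.6715999  328.96105377] [125.59237838 262.42877832]
```

View pics/c1.png

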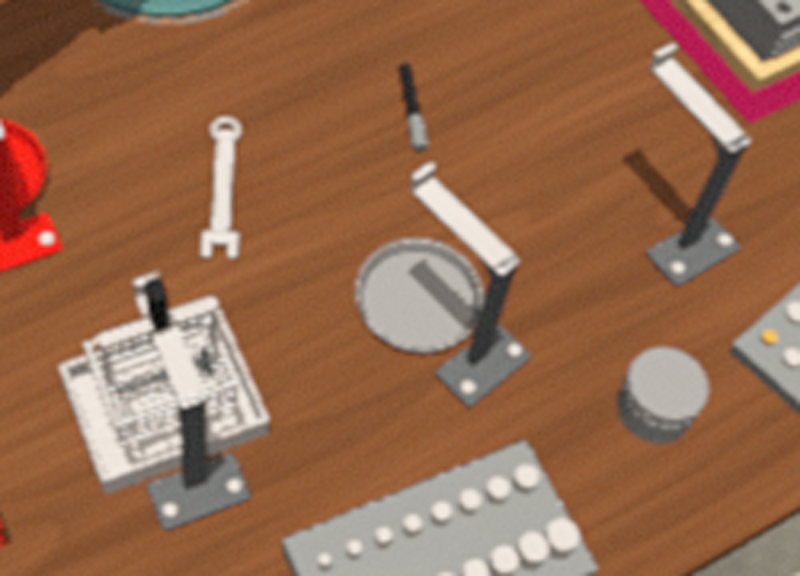

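View pics/c2.png

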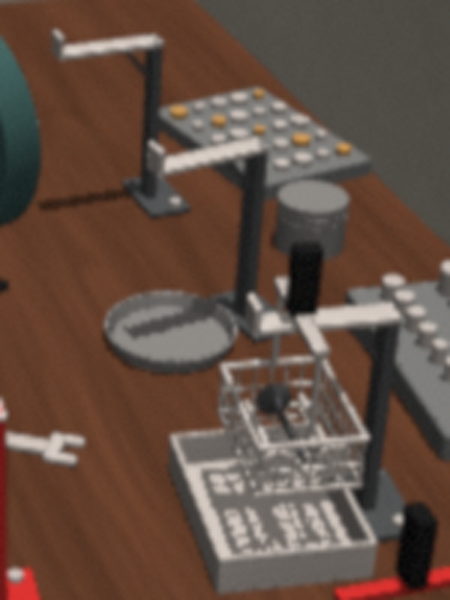

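Confirmed: the basket is on the hook over the rectangular tub, the target is the gray hook above the round pan, and the spare hook is at upper right. Next, measure the strips.

```bash
python3 - <<'E'
from h import *
sc,sd=load("scene0"),load("side0")
def blobs(d,roi,thr,tag):
    x0,y0,x1,y1=roi
    g=d["img"][y0:y1,x0:x1]; g=cv2.resize(g,None,fx=4,fy=4,interpolation=cv2.INTER_CUBIC)
    hsv=cv2.cvtColor(g,cv2.COLOR_RGB2HSV)
    m=((hsv[...,2]>thr)&(hsv[...,1]<60)).astype(np.uint8)
    cs,_=cv2.findContours(m,cv2.RETR_EXTERNAL,cv2.CHAIN_APPROX_NONE)
    for c in sorted(cs,key=cv2.contourArea,reverse=True)[:2]:
        if cv2.contourArea(c)<300: continue
        rr=cv2.minAreaRect(c); b=cv2.boxPoints(rr)
        a=cv2.approxPolyDP(c,6,True)[:,0]
        f=lambda q:((q+.5)/4-.5+[x0,y0]).round(1)
        print(tag,cv2.contourArea(c)/16,"box",f(b).tolist(),"poly",f(a).tolist())
        cv2.polylines(g,[a],True,(0,255,0),1)
    cv2.imwrite(f"pics/b_{tag}.png",g[:,:,::-1])
blobs(sc,(320,215,370,262),170,"drip_sc")
blobs(sd,(312,160,362,190),150,"drip_sd")
blobs(sc,(395,178,440,222),170,"spare_sc")
blobs(sc,(236,250,275,305),190,"wash_sc")
blobs(sd,(345,210,405,240),150,"wash_sd")
E
python3 - <<'E'
import cv2,numpy as np
ims=[cv2.imread(f"pics/b_{t}.png") for t in ["drip_sc","drip_sd","wash_sc","wash_sd"]]
W=np.zeros((460,700,3),np.uint8);y=0
pos=[(0,0),(200,0),(0,200),(200,200)]
for i,(a,b) in zip(ims,pos): W[b:b+i.shape[0],a:a+i.shape[1]]=i
cv2.imwrite("pics/m.png",W)
E
```

```text
drip_sc 298.15625 box [[328.6, 229.7], [334.5, 223.6], [362.2, 250.6], [356.2, 256.7]] poly [[329.1, 229.1], [355.4, 254.9], [361.4, 251.4], [335.6, 225.4]]
drip_sc 182.71875 box [[319.6, 261.4], [319.6, 248.9], [346.9, 248.9], [346.9, 261.4]] poly [[319.6, 251.1], [319.6, 261.4], [332.9, 261.4], [326.6, 254.6], [332.1, 250.1], [341.4, 259.9], [346.9, 261.4], [342.9, 254.6], [336.6, 250.1], [325.6, 248.9]]
drip_sd 170.46875 box [[322.4, 168.1], [355.2, 160.3], [357.4, 169.5], [324.6, 177.2]] poly [[356.9, 167.4], [352.4, 165.4], [351.6, 162.6], [346.1, 163.4], [348.9, 166.4], [326.1, 171.4], [324.4, 176.4], [355.1, 169.9]]
spare_sc 238.1875 box [[403.2, 191.7], [408.7, 186.4], [433.7, 211.9], [428.2, 217.3]] poly [[404.4, 190.6], [414.9, 203.6], [429.4, 216.1], [427.6, 214.4], [431.9, 210.9], [409.1, 187.9]]
wash_sc 730.0 box [[235.6, 271.6], [274.4, 271.6], [274.4, 304.4], [235.6, 304.4]] poly [[235.6, 280.4], [235.6, 288.6], [250.6, 284.4], [253.1, 290.1], [244.1, 290.9], [246.6, 291.9], [239.4, 296.1], [235.6, 292.9], [235.6, 302.6], [242.1, 300.6], [242.9, 304.4], [253.6, 304.4],
[... 345 characters left out ...]
287.1], [259.6, 282.6], [264.9, 277.1], [263.9, 272.6], [254.4, 271.6], [247.9, 274.6], [248.1, 279.1], [242.4, 280.6], [246.4, 278.4], [244.4, 277.6]]
wash_sc 55.65625 box [[252.8, 266.2], [266.7, 261.6], [268.1, 265.8], [254.2, 270.5]] poly [[267.4, 263.6], [263.9, 262.6], [253.1, 267.4], [256.4, 269.6], [266.9, 265.9]]
wash_sd 217.90625 box [[368.3, 225.6], [397.7, 212.7], [403.3, 225.4], [373.9, 238.3]] poly [[402.9, 224.4], [399.6, 220.4], [376.6, 222.4], [368.9, 226.6], [373.9, 235.9], [376.6, 236.9], [378.6, 234.9], [376.4, 228.1]]
wash_sd 43.40625 box [[355.9, 224.0], [365.9, 223.1], [366.5, 229.4], [356.5, 230.3]] poly [[356.4, 226.4], [357.6, 230.1], [366.4, 228.4], [360.9, 223.6]]
```

View pics/m.png

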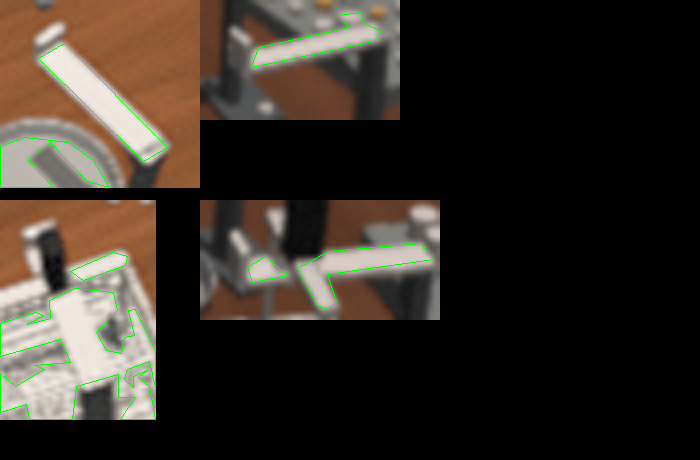

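Run:
```python
from h import *
sc,sd=load("scene0"),load("side0")
print("drip strip z=.2 tip corners / post corners")
P=[onz(sc,u,.2) for u in [(329.1,229.1),(335.6,225.4),(355.4,254.9),(361.4,251.4)]]
for p in P: print(p.round(4))
a=(P[0]+P[1])/2;b=(P[2]+P[3])/2;v=b-a;L=np.linalg.norm(v);print("len",L,"w",np.linalg.norm(P[0]-P[1]),"yaw",np.arctan2(v[1],v[0]),"edges",[np.arctan2(*(P[i+2]-P[i])[[1,0]]) for i in (0,1)])
print("side", [onz(sd,u,.2).round(4) for u in [(326.1,171.4),(324.4,176.4),(355.1,169.9),(352,165.4)]])
v/=L
print("drip pt from tip",a+v*.035,"from post", b-v*.081)
def grip(d,roi,tag):
    x0,y0,x1,y1=roi
    g=cv2.resize(d["img"][y0:y1,x0:x1],None,fx=6,fy=6,interpolation=cv2.INTER_CUBIC)
    m=(g.max(2)<75).astype(np.uint8)
    cs,_=cv2.findContours(m,cv2.RETR_EXTERNAL,cv2.CHAIN_APPROX_NONE)
    c=max(cs,key=cv2.contourArea); bb=cv2.minAreaRect(c); f=lambda q:((np.array(q)+.5)/6-.5+[x0,y0]).round(1)
    M=cv2.moments(c)
    print(tag,cv2.contourArea(c)/36,f(cv2.boxPoints(bb)).tolist(),"cen",f([M["m10"]/M["m00"],M["m01"]/M["m00"]]))
    cv2.polylines(g,[c],True,(0,255,0),1); cv2.imwrite(f"pics/g_{tag}.png",cv2.resize(g,None,fx=1.5,fy=1.5)[:,:,::-1])
    return f([M["m10"]/M["m00"],M["m01"]/M["m00"]])
u=grip(sc,(238,250,262,274),"sc"); w=grip(sd,(362,198,382,226),"sd")
print("grip",tri(sc,u,sd,w))
a=cv2.imread("pics/g_sc.png");b=cv2.imread("pics/g_sd.png")
W=np.zeros((260,400,3),np.uint8);W[:a.shape[0],:a.shape[1]]=a;W[:b.shape[0],220:220+b.shape[1]]=b;cv2.imwrite("pics/g.png",W)
c=cv2.resize(sc["img"][250:310,230:290],None,fx=10,fy=10,interpolation=cv2.INTER_CUBIC);cv2.imwrite("pics/w.png",c[:,:,::-1])
```

```text
drip strip z=.2 tip corners / post corners
[ 0.5645 -0.0184  0.2   ]
[0.5625 0.0062 0.2   ]
[0.6767 0.0016 0.2   ]
[0.6752 0.0238 0.2   ]
len 0.11397413669249644 w 0.02473493520854996 yaw 0.16602752890502404 edges [np.float64(0.17692753411156184), np.float64(0.15513822171630956)]
side [array([0.5763, 0.0064, 0.2   ]), array([ 0.5609, -0.0221,  0.2   ]), array([ 0.6594, -0.0062,  0.2   ]), array([0.6622, 0.0238, 0.2   ])]
drip pt from tip [ 5.98043591e-01 -3.32211735e-04  2.00000000e-01] from post [ 0.59604559 -0.00066702  0.2       ]
sc 68.34722222222223 [[244.4, 258.2], [249.9, 256.9], [253.4, 271.5], [247.9, 272.8]] cen [248.8 264.6]
sd 357.7083333333333 [[361.6, 197.6], [381.4, 197.6], [381.4, 225.4], [361.6, 225.4]] cen [371.3 209.2]
grip (array([ 0.57773293, -0.29564254,  0.24333087]), np.float64(0.0037827896032825367))
```

View pics/g.png

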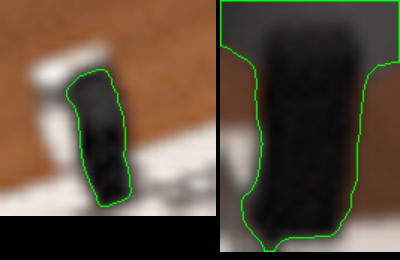

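View pics/w.png

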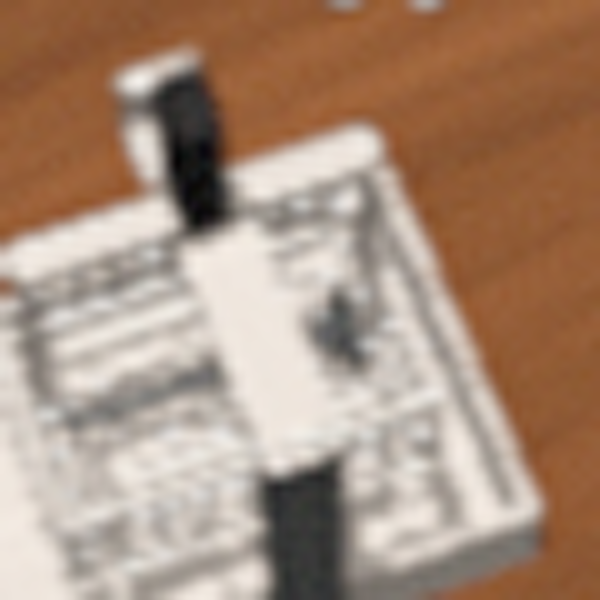

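Run:
```python
from h import *
sc,sd=load("scene0"),load("side0")
f=lambda x,y:((x+.5)/10-.5+230,(y+.5)/10-.5+250)
A=[onz(sc,f(*q),.2) for q in [(265,235),(340,458),(185,260),(265,475)]]
for p in A: print(p.round(4))
print("yaw",[np.arctan2(*(A[i+1]-A[i])[[1,0]]) for i in (0,2)],"w",np.linalg.norm(A[1]-A[3]))
e=(A[1]+A[3])/2
for y in (0.05,-.1,-.2,): print(y,e-.081*np.array([np.cos(y),np.sin(y),0]))
print("tip top z.22",[onz(sc,f(*q),.22).round(4) for q in [(115,80),(190,50)]])
print("side strip edges", [onz(sd,q,.2).round(4) for q in [(399.6,220.4),(376.6,222.4),(402.9,224.4),(380,228.1)]])
print("side tip", [onz(sd,q,.22).round(4) for q in [(352.5,220),(356,218)]])
print("grip",tri(sc,(248.8,264.6),sd,(371.7,212)))
print("grip top", onz(sd,(371.7,201),.268), onz(sc,(247.5,258.5),.268))
for g in ([.57,-.296,.238],[.575,-.296,.238]): print(proj(sc,g),proj(sd,g))
# tub yaw
c=sc["img"];
```

```text
[ 0.5919 -0.2817  0.2   ]
[ 0.6629 -0.2951  0.2   ]
[ 0.5882 -0.3054  0.2   ]
[ 0.6576 -0.3157  0.2   ]
yaw [np.float64(-0.1859803039267046), np.float64(-0.14778931908708048)] w 0.021278905177297615
0.05 [ 0.57933038 -0.30942723  0.2       ]
-0.1 [ 0.57963381 -0.29729241  0.2       ]
-0.2 [ 0.58084376 -0.2892867   0.2       ]
tip top z.22 [array([ 0.5371, -0.3012,  0.22  ]), array([ 0.5384, -0.2779,  0.22  ])]
side strip edges [array([ 0.6555, -0.2928,  0.2   ]), array([ 0.598 , -0.2866,  0.2   ]), array([ 0.6547, -0.3117,  0.2   ]), array([ 0.595 , -0.3124,  0.2   ])]
side tip [array([ 0.5325, -0.2913,  0.22  ]), array([ 0.544, -0.285,  0.22 ])]
grip (array([ 0.57701806, -0.29611096,  0.23778084]), np.float64(0.0008908340373678059))
grip top [ 0.57394674 -0.29736739  0.268     ] [ 0.57305913 -0.29692531  0.268     ]
[247.65919627 262.74185498] [368.76158276 212.18388645]
[248.46685504 264.13719607] [370.73803946 211.8963423 ]
```

Run:
```python
from h import *
sc,sd=load("scene0"),load("side0")
print("red hook strip",[onz(sc,u,.2).round(3) for u in [(190,183),(198,212)]],"base",onz(sc,(205,247),0).round(3),"red basket grip",onz(sc,(170,300),.2).round(3),onz(sc,(178,325),0.05).round(3))
print("spare",[onz(sc,u,.2).round(3) for u in [(406.5,189),(430,213)]])
c=sc["img"][170:280,160:250]
print("drip tip",[onz(sc,(200+x/3.2,170+y/3.2),.22).round(4) for x,y in [(413,178),(436,166)]])
```

```text
red hook strip [array([ 0.203, -0.32 ,  0.2  ]), array([ 0.32 , -0.343,  0.2  ])] base [ 0.327 -0.346  0.   ] red basket grip [ 0.554 -0.528  0.2  ] [ 0.565 -0.533  0.05 ]
spare [array([0.553, 0.284, 0.2  ]), array([0.662, 0.291, 0.2  ])]
drip tip [array([ 0.5638, -0.0206,  0.22  ]), array([0.5626, 0.0057, 0.22  ])]
```

Call:
send_rows(
  rows=[
    {"dz": 5},
    {"dz": 10},
    {"dz": 15},
    {"dz": 18, "dx": 2, "dy": 2},
    {"dz": 18, "dx": 6, "dy": 6, "rz": -0.1},
  ],
  gripper=-1,
)

```text
$.rows[0]: bad value
```

Call:
send_rows(
  rows=[
    {"dx": 0, "dy": 0, "dz": 5, "rx": 0, "ry": 0, "rz": 0},
    {"dx": 0, "dy": 0, "dz": 10, "rx": 0, "ry": 0, "rz": 0},
    {"dx": 2, "dy": 2, "dz": 15, "rx": 0, "ry": 0, "rz": -0.05},
    {"dx": 6, "dy": 5, "dz": 17, "rx": 0, "ry": 0, "rz": -0.15},
  ],
  gripper=-1,
)

```text
time_s: 0.65
eef_pos: [0.2564, -0.5434, 0.4036]
tool_rot: [3.139, -0.0, 0.165]
ft_force: [0.7, -0.0, -0.7]
finger_gap: 0.0853
```

Call:
send_rows(
  rows=[
    {"dx": 4, "dy": 3.1, "dz": 0, "rx": 0, "ry": 0, "rz": -0.04},
    {"dx": 8, "dy": 6.2, "dz": 0, "rx": 0, "ry": 0, "rz": -0.08},
    {"dx": 12, "dy": 9.3, "dz": 0, "rx": 0, "ry": 0, "rz": -0.12},
    {"dx": 16, "dy": 12.4, "dz": 0, "rx": 0, "ry": 0, "rz": -0.16},
    {"dx": 20, "dy": 15.5, "dz": 0, "rx": 0, "ry": 0, "rz": -0.2},
    {"dx": 24, "dy": 18.6, "dz": 0, "rx": 0, "ry": 0, "rz": -0.24},
    {"dx": 28, "dy": 21.7, "dz": -1, "rx": 0, "ry": 0, "rz": -0.27},
    {"dx": 31, "dy": 24, "dz": -3, "rx": 0, "ry": 0, "rz": -0.295},
    {"dx": 32, "dy": 24.7, "dz": -5, "rx": 0, "ry": 0, "rz": -0.295},
    {"dx": 32, "dy": 24.7, "dz": -5, "rx": 0, "ry": 0, "rz": -0.295},
  ],
)

```text
time_s: 1.9
eef_pos: [0.576, -0.2961, 0.3518]
tool_rot: [3.14, 0.002, -0.129]
ft_force: [-0.3, -0.0, -0.1]
finger_gap: 0.0851
```

Run:
```python
from bench import r
import cv2, pickle
for n in ["scene","side","wrist"]:
    d=r.get_image(n); cv2.imwrite(f"pics/{n}1.png",d["img"][:,:,::-1]); pickle.dump(d,open(f"pics/{n}1.pkl","wb"))
s=r.get_state(); print(s["time_s"],s["eef_pos"],s["tool_rot"],d["position"],d["rotation"])
```

```text
2.05 [ 0.57563872 -0.29777072  0.35460905] [ 3.13847918e+00 -1.28793933e-03 -1.31628003e-01] [ 0.64255823 -0.30546743  0.49831109] [ 2.87211588 -0.0028914  -1.70186853]
```

View pics/wrist1.png

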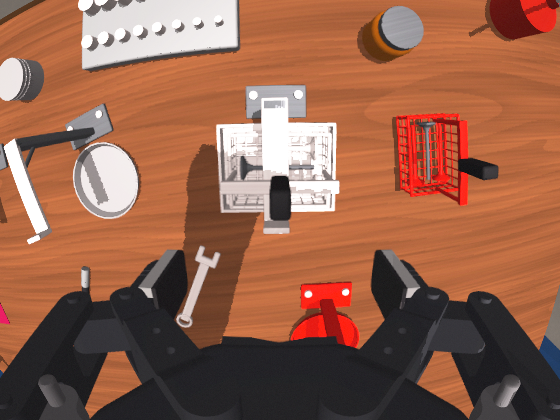

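View pics/side1.png

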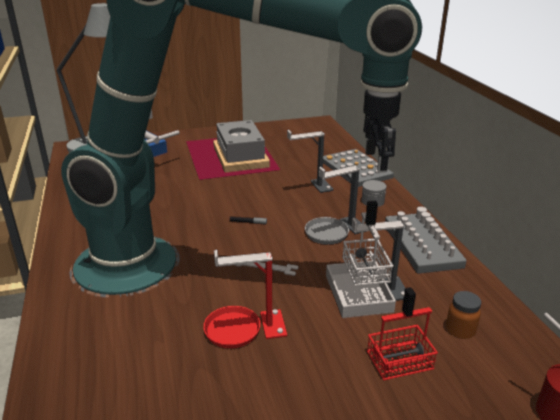

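Wrist view: the grip is at (280,200), with the bar from (220,187) to (338,187). The jaws are square to it. The drip hook tip is at (37,240). Now compute positions from the wrist fisheye.

```bash
cat >> h.py <<'E'
def fonz(d,uv,z):
    q=np.array([uv[0]-d["cx"],uv[1]-d["cy"]])/d["fx"]; t=np.linalg.norm(q)
    v=cam(d)@np.append(np.sin(t)*q/max(t,1e-9),np.cos(t)); o=np.array(d["position"])
    return o+v*(z-o[2])/v[2]
E
python3 - <<'E'
from h import *
d=load("wrist1"); 
img=d["img"]
c=np.hstack([cv2.resize(img[160:240,210:345],None,fx=4,fy=4,interpolation=cv2.INTER_CUBIC),cv2.resize(img[100:250,0:60],(128*1,320),interpolation=cv2.INTER_CUBIC)])
cv2.imwrite("pics/wc.png",c[:,:,::-1])
a,b=fonz(d,(219.5,187),.208),fonz(d,(338,187),.208)
print(a,b,"len",np.linalg.norm(a-b),"yaw",np.arctan2(*(a-b)[[1,0]])-np.pi/2,"mid",(a+b)/2)
s=[fonz(d,u,.2) for u in [(275,100),(276,173)]]; print("strip",s,np.arctan2(*(s[0]-s[1])[[1,0]]))
print("drip tip",fonz(d,(28,243),.22),fonz(d,(46,235),.22),"strip end",fonz(d,(5,147),.2),fonz(d,(20,140),.2))
E
```

```text
[ 0.58369427 -0.24312239  0.208     ] [ 0.56928141 -0.35188615  0.208     ] len 0.10971456645102 yaw -0.13174767474972593 mid [ 0.57648784 -0.29750427  0.208     ]
strip [array([ 0.65525427, -0.30446982,  0.2       ]), array([ 0.58813646, -0.29645063,  0.2       ])] -0.11891561218730679
drip tip [0.55446306 0.00329977 0.22      ] [ 0.5616012  -0.03242152  0.22      ] strip end [0.67131849 0.02272815 0.2       ] [ 0.67322993 -0.00756513  0.2       ]
```

View pics/wc.png

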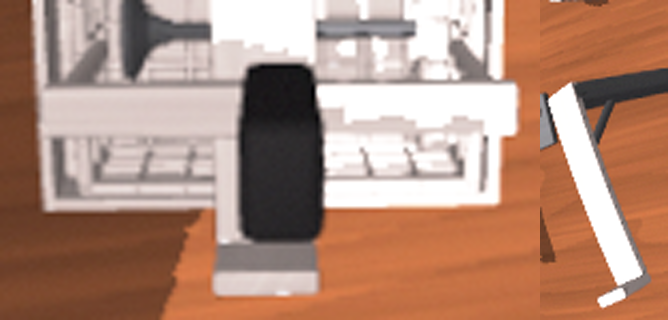

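Call:
send_rows(
  rows=[
    {"dx": 0, "dy": 0.05, "dz": -3, "rx": 0, "ry": 0, "rz": 0},
    {"dx": 0, "dy": 0.05, "dz": -6, "rx": 0, "ry": 0, "rz": 0},
    {"dx": 0, "dy": 0.05, "dz": -9, "rx": 0, "ry": 0, "rz": 0},
    {"dx": 0, "dy": 0.05, "dz": -11.5, "rx": 0, "ry": 0, "rz": 0},
    {"dx": 0, "dy": 0.05, "dz": -13.2, "rx": 0, "ry": 0, "rz": 0},
    {"dx": 0, "dy": 0.05, "dz": -13.2, "rx": 0, "ry": 0, "rz": 0},
    {"dx": 0, "dy": 0.05, "dz": -13.2, "rx": 0, "ry": 0, "rz": 0},
  ],
  gripper=-1,
)

```text
time_s: 2.92
eef_pos: [0.576, -0.2977, 0.2239]
tool_rot: [3.138, -0.003, -0.132]
ft_force: [0.1, 0.2, -0.0]
finger_gap: 0.0853
```

Run:
```python
from bench import r
import cv2, pickle
for n in ["side","wrist"]:
    d=r.get_image(n); cv2.imwrite(f"pics/{n}2.png",d["img"][:,:,::-1]); pickle.dump(d,open(f"pics/{n}2.pkl","wb"))
    if n=="side": cv2.imwrite("pics/s2c.png",cv2.resize(d["img"][130:290,310:430],None,fx=3.5,fy=3.5)[:,:,::-1])
s=r.get_state(); print(s["time_s"],s["eef_pos"],s["tool_rot"],s["ft_force"])
```

```text
3.025 [ 0.57604378 -0.29753092  0.22376901] [ 3.13793285e+00 -2.79638571e-03 -1.31707632e-01] [-0.48385979  0.45475278 -0.49433183]
```

View pics/wrist2.png

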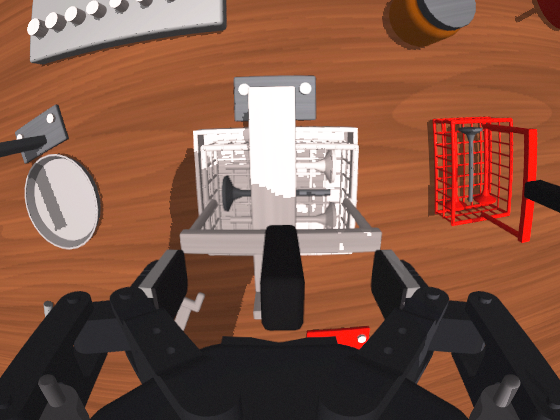

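View pics/s2c.png

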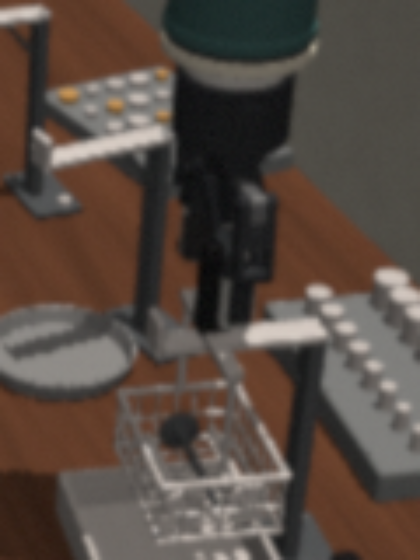

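The grip at (282,270) is centred between the pads (185 and 373). Closing.

Call:
send_rows(
  rows=[
    {"dx": 0, "dy": 0, "dz": -0.2, "rx": 0, "ry": 0, "rz": 0},
    {"dx": 0, "dy": 0, "dz": -0.2, "rx": 0, "ry": 0, "rz": 0},
    {"dx": 0, "dy": 0, "dz": -0.2, "rx": 0, "ry": 0, "rz": 0},
    {"dx": 0, "dy": 0, "dz": -0.2, "rx": 0, "ry": 0, "rz": 0},
    {"dx": 0, "dy": 0, "dz": -0.2, "rx": 0, "ry": 0, "rz": 0},
    {"dx": 0, "dy": 0, "dz": -0.2, "rx": 0, "ry": 0, "rz": 0},
    {"dx": 0, "dy": 0, "dz": -0.2, "rx": 0, "ry": 0, "rz": 0},
    {"dx": 0, "dy": 0, "dz": -0.2, "rx": 0, "ry": 0, "rz": 0},
  ],
  gripper=1,
)

```text
time_s: 4.03
eef_pos: [0.576, -0.2977, 0.2219]
tool_rot: [3.138, -0.003, -0.132]
ft_force: [-1.0, -1.1, 2.8]
finger_gap: 0.0154
```

Gripped at 15.4 mm, consistent with the 16 mm block. Lift 42 mm.

Call:
send_rows(
  rows=[
    {"dx": 0, "dy": 0, "dz": 0.5, "rx": 0, "ry": 0, "rz": 0},
    {"dx": 0, "dy": 0, "dz": 1.2, "rx": 0, "ry": 0, "rz": 0},
    {"dx": 0, "dy": 0, "dz": 2, "rx": 0, "ry": 0, "rz": 0},
    {"dx": 0, "dy": 0, "dz": 2.8, "rx": 0, "ry": 0, "rz": 0},
    {"dx": 0, "dy": 0, "dz": 3.5, "rx": 0, "ry": 0, "rz": 0},
    {"dx": 0, "dy": 0, "dz": 4, "rx": 0, "ry": 0, "rz": 0},
    {"dx": 0, "dy": 0, "dz": 4.2, "rx": 0, "ry": 0, "rz": 0},
    {"dx": 0, "dy": 0, "dz": 4.2, "rx": 0, "ry": 0, "rz": 0},
  ],
)

```text
time_s: 5.03
eef_pos: [0.576, -0.2977, 0.2639]
tool_rot: [3.138, -0.003, -0.132]
ft_force: [0.7, 0.1, -4.5]
finger_gap: 0.0156
```

Run:
```python
from bench import r
import cv2, pickle
for n in ["side","wrist"]:
    d=r.get_image(n); cv2.imwrite(f"pics/{n}3.png",d["img"][:,:,::-1]); pickle.dump(d,open(f"pics/{n}3.pkl","wb"))
    if n=="side": cv2.imwrite("pics/s3c.png",cv2.resize(d["img"][130:290,310:430],None,fx=3.5,fy=3.5)[:,:,::-1])
s=r.get_state(); print(s["time_s"],s["eef_pos"],s["tool_rot"],s["ft_force"],s["finger_gap"])
```

```text
5.125 [ 0.57592982 -0.2976327   0.26360521] [ 3.13786978e+00 -2.54596326e-03 -1.31815814e-01] [-0.2400616  -0.37670165 -3.80505975] 0.01527199398545124
```

View pics/s3c.png

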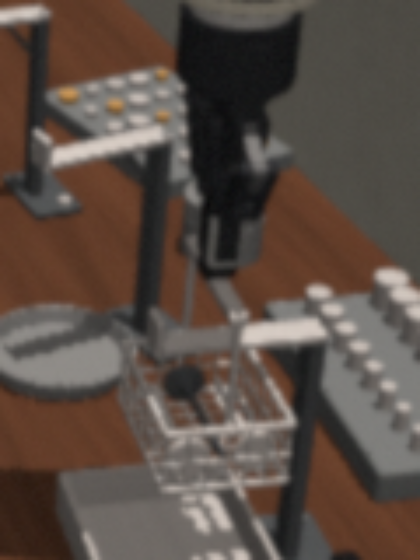

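View pics/wrist3.png

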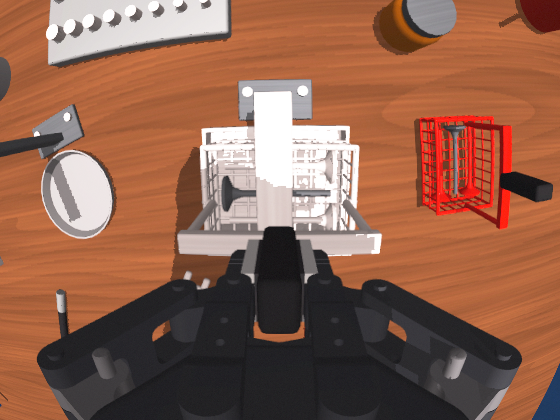

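The basket is up and level, its bar clear of the tip and rim below the strip. Slide out 13 cm along the hook's -x.

Call:
send_rows(
  rows=[
    {"dx": -0.5, "dy": 0.07, "dz": 0, "rx": 0, "ry": 0, "rz": 0},
    {"dx": -1.5, "dy": 0.2, "dz": 0, "rx": 0, "ry": 0, "rz": 0},
    {"dx": -2.8, "dy": 0.36, "dz": 0, "rx": 0, "ry": 0, "rz": 0},
    {"dx": -4.2, "dy": 0.55, "dz": 0, "rx": 0, "ry": 0, "rz": 0},
    {"dx": -5.6, "dy": 0.73, "dz": 0, "rx": 0, "ry": 0, "rz": 0},
    {"dx": -7, "dy": 0.92, "dz": 0, "rx": 0, "ry": 0, "rz": 0},
    {"dx": -8.4, "dy": 1.1, "dz": 0, "rx": 0, "ry": 0, "rz": 0},
    {"dx": -9.8, "dy": 1.28, "dz": 0, "rx": 0, "ry": 0, "rz": 0},
    {"dx": -11.2, "dy": 1.47, "dz": 0, "rx": 0, "ry": 0, "rz": 0},
    {"dx": -12.3, "dy": 1.61, "dz": 0, "rx": 0, "ry": 0, "rz": 0},
    {"dx": -12.9, "dy": 1.7, "dz": 0, "rx": 0, "ry": 0, "rz": 0},
    {"dx": -12.9, "dy": 1.7, "dz": 0, "rx": 0, "ry": 0, "rz": 0},
  ],
)

```text
time_s: 6.62
eef_pos: [0.4468, -0.2807, 0.2638]
tool_rot: [3.138, -0.003, -0.132]
ft_force: [1.1, -0.2, -3.9]
finger_gap: 0.0155
```

Call:
send_rows(
  rows=[
    {"dx": 0, "dy": 0.8, "dz": 0, "rx": 0, "ry": 0, "rz": 0.01},
    {"dx": 0, "dy": 2.4, "dz": 0, "rx": 0, "ry": 0, "rz": 0.03},
    {"dx": 0, "dy": 4.6, "dz": 0, "rx": 0, "ry": 0, "rz": 0.06},
    {"dx": 0, "dy": 7.2, "dz": 0, "rx": 0, "ry": 0, "rz": 0.09},
    {"dx": 0, "dy": 10, "dz": 0, "rx": 0, "ry": 0, "rz": 0.12},
    {"dx": 0.3, "dy": 13, "dz": 0, "rx": 0, "ry": 0, "rz": 0.15},
    {"dx": 0.6, "dy": 16, "dz": 0, "rx": 0, "ry": 0, "rz": 0.18},
    {"dx": 1, "dy": 19, "dz": 0, "rx": 0, "ry": 0, "rz": 0.22},
    {"dx": 1.5, "dy": 22, "dz": 0, "rx": 0, "ry": 0, "rz": 0.25},
    {"dx": 2, "dy": 24.3, "dz": 0, "rx": 0, "ry": 0, "rz": 0.28},
    {"dx": 2.4, "dy": 25.5, "dz": 0, "rx": 0, "ry": 0, "rz": 0.298},
    {"dx": 2.5, "dy": 25.9, "dz": 0, "rx": 0, "ry": 0, "rz": 0.298},
  ],
)

```text
time_s: 8.12
eef_pos: [0.4721, -0.0213, 0.2637]
tool_rot: [3.138, -0.003, 0.167]
ft_force: [-0.1, -0.8, -4.4]
finger_gap: 0.015
```

Run:
```python
from bench import r
import cv2, pickle
for n in ["scene","side","wrist"]:
    d=r.get_image(n); cv2.imwrite(f"pics/{n}4.png",d["img"][:,:,::-1]); pickle.dump(d,open(f"pics/{n}4.pkl","wb"))
    if n=="side": cv2.imwrite("pics/s4c.png",cv2.resize(d["img"][100:280,220:420],None,fx=3,fy=3)[:,:,::-1])
s=r.get_state(); print(s["time_s"],s["eef_pos"],s["tool_rot"],s["ft_force"],s["finger_gap"])
```

```text
8.275 [ 0.47174425 -0.02233117  0.26363819] [ 3.13764736e+00 -2.46927512e-03  1.64896069e-01] [ 0.16153388  0.15751978 -4.72400542] 0.015423074419257098
```

View pics/s4c.png

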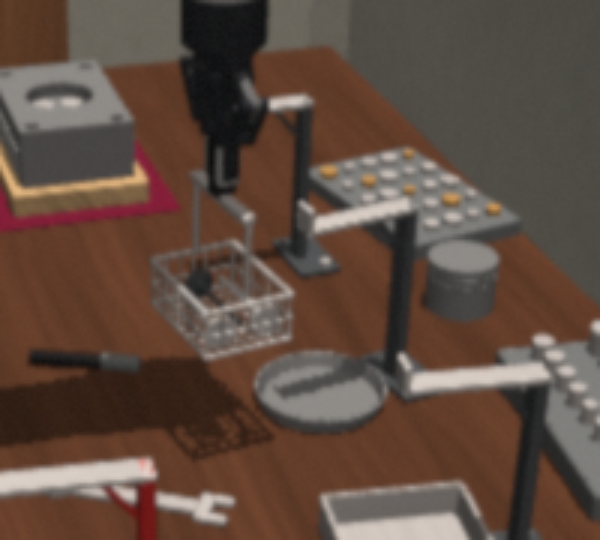

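View pics/wrist4.png

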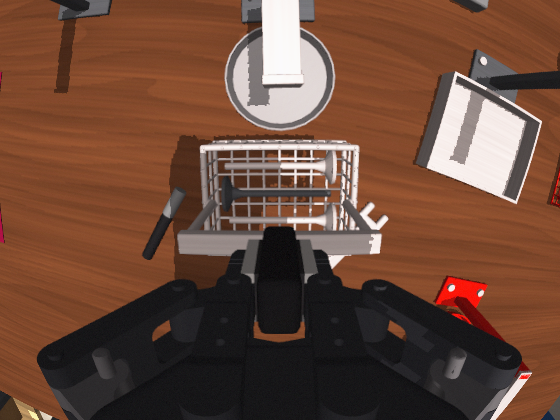

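Side view shows the basket level beside the drip hook. In the wrist view, the strip above the pan ends in its tip at about (263–302, 78). Measure it.

Run:
```python
from h import *
d=load("wrist4"); img=d["img"]
g=cv2.resize(img[0:100,240:330],None,fx=6,fy=6,interpolation=cv2.INTER_CUBIC); cv2.imwrite("pics/t4.png",g[:,:,::-1])
for z,us in ((.22,[(263,75.5),(302.5,75.5),(263,84),(302.5,84)]),(.2,[(263,20),(300,20)])):
    P=[fonz(d,u,z) for u in us]; print(z,[p.round(4) for p in P],np.linalg.norm(P[0]-P[1]))
    m=(P[-1]+P[-2])/2; print(m, np.arctan2(*(P[-2]-P[-1])[[1,0]])-np.pi/2)
a,b=fonz(d,(179,243),.25),fonz(d,(381,243),.25); print("bar",a,b,np.linalg.norm(a-b),(a+b)/2)
```

```text
0.22 [array([0.5589, 0.0021, 0.22  ]), array([ 0.5627, -0.02  ,  0.22  ]), array([0.554 , 0.0013, 0.22  ]), array([ 0.5578, -0.0208,  0.22  ])] 0.022455848325709973
[ 0.55591628 -0.00977525  0.22      ] 0.16876606260404858
0.2 [array([0.5978, 0.0096, 0.2   ]), array([ 0.6017, -0.0135,  0.2   ])] 0.023460084549588086
[ 0.59975831 -0.00197855  0.2       ] 0.16978181535171366
bar [0.46343243 0.03203554 0.25      ] [ 0.48130869 -0.07626036  0.25      ] 0.10976138639089314 [ 0.47237056 -0.02211241  0.25      ]
```

View pics/t4.png

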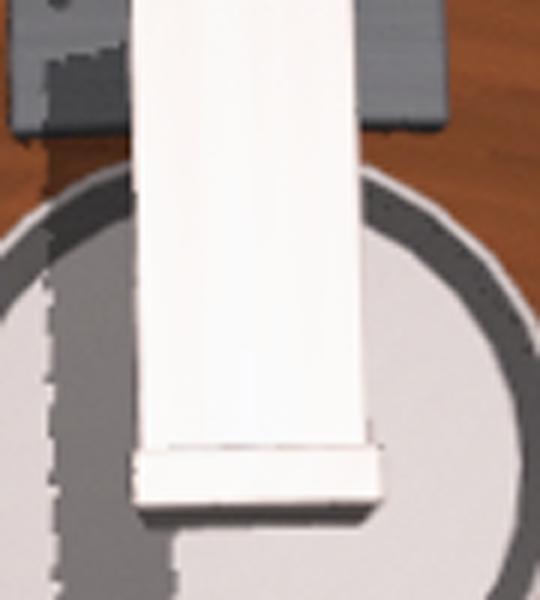

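Hook point ≈ (0.597, -0.002), agreeing across the views (lateral spread about 2 mm). Slide in.

Call:
send_rows(
  rows=[
    {"dx": 0.5, "dy": 0.08, "dz": 0, "rx": 0, "ry": 0, "rz": 0},
    {"dx": 1.5, "dy": 0.24, "dz": 0, "rx": 0, "ry": 0, "rz": 0},
    {"dx": 2.8, "dy": 0.45, "dz": 0, "rx": 0, "ry": 0, "rz": 0},
    {"dx": 4.2, "dy": 0.67, "dz": 0, "rx": 0, "ry": 0, "rz": 0},
    {"dx": 5.6, "dy": 0.9, "dz": 0, "rx": 0, "ry": 0, "rz": 0},
    {"dx": 7, "dy": 1.12, "dz": 0, "rx": 0, "ry": 0, "rz": 0},
    {"dx": 8.4, "dy": 1.34, "dz": 0, "rx": 0, "ry": 0, "rz": 0},
    {"dx": 9.8, "dy": 1.57, "dz": 0, "rx": 0, "ry": 0, "rz": 0},
    {"dx": 11.1, "dy": 1.78, "dz": 0, "rx": 0, "ry": 0, "rz": 0},
    {"dx": 12.1, "dy": 1.94, "dz": 0, "rx": 0, "ry": 0, "rz": 0},
    {"dx": 12.5, "dy": 2, "dz": 0, "rx": 0, "ry": 0, "rz": 0},
    {"dx": 12.5, "dy": 2, "dz": 0, "rx": 0, "ry": 0, "rz": 0},
  ],
)

```text
time_s: 9.78
eef_pos: [0.5968, -0.0023, 0.2636]
tool_rot: [3.138, -0.002, 0.165]
ft_force: [-0.9, -1.1, -4.1]
finger_gap: 0.0153
```

Run:
```python
from bench import r
import cv2, pickle, numpy as np
L=[]
for n in ["scene","side","wrist"]:
    d=r.get_image(n); cv2.imwrite(f"pics/{n}5.png",d["img"][:,:,::-1]); pickle.dump(d,open(f"pics/{n}5.pkl","wb"))
    if n=="side": L.append(cv2.resize(d["img"][100:280,270:420],(400,480)))
    if n=="wrist": L.append(cv2.resize(d["img"],(400,300)))
L[1]=np.vstack([L[1],np.zeros((180,400,3),np.uint8)])
cv2.imwrite("pics/c5.png",np.hstack(L)[:,:,::-1])
s=r.get_state(); print(s["time_s"],s["eef_pos"],s["tool_rot"],s["ft_force"],s["finger_gap"])
```

```text
9.925 [ 0.59649934 -0.00244179  0.26374067] [ 3.13744754e+00 -2.49876911e-03  1.64824453e-01] [ 0.06460656  0.10618464 -5.20828202] 0.01557605216798424
```

View pics/c5.png

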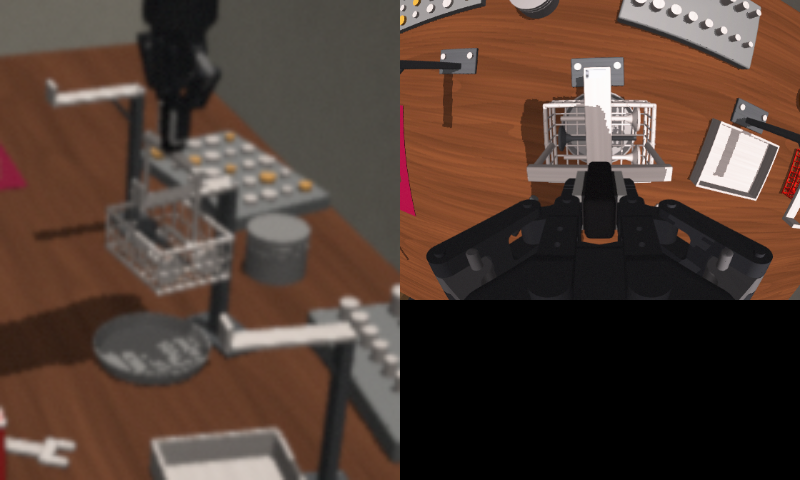

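The bar is over the strip and the strip is inside the window. Lower gently.

Call:
send_rows(
  rows=[
    {"dx": 0, "dy": 0, "dz": -0.5, "rx": 0, "ry": 0, "rz": 0},
    {"dx": 0, "dy": 0, "dz": -1.1, "rx": 0, "ry": 0, "rz": 0},
    {"dx": 0, "dy": 0, "dz": -1.8, "rx": 0, "ry": 0, "rz": 0},
    {"dx": 0, "dy": 0, "dz": -2.5, "rx": 0, "ry": 0, "rz": 0},
    {"dx": 0, "dy": 0, "dz": -3.1, "rx": 0, "ry": 0, "rz": 0},
    {"dx": 0, "dy": 0, "dz": -3.5, "rx": 0, "ry": 0, "rz": 0},
    {"dx": 0, "dy": 0, "dz": -3.8, "rx": 0, "ry": 0, "rz": 0},
    {"dx": 0, "dy": 0, "dz": -4, "rx": 0, "ry": 0, "rz": 0},
    {"dx": 0, "dy": 0, "dz": -4.1, "rx": 0, "ry": 0, "rz": 0},
    {"dx": 0, "dy": 0, "dz": -4.15, "rx": 0, "ry": 0, "rz": 0},
    {"dx": 0, "dy": 0, "dz": -4.15, "rx": 0, "ry": 0, "rz": 0},
  ],
)

```text
time_s: 11.3
eef_pos: [0.5965, -0.0024, 0.2223]
tool_rot: [3.137, -0.003, 0.165]
ft_force: [0.5, -0.4, -4.4]
finger_gap: 0.0151
```

Still carrying the weight, so lower in 0.5 mm steps until contact.

Call:
send_rows(
  rows=[
    {"dx": 0, "dy": 0, "dz": -0.05, "rx": 0, "ry": 0, "rz": 0},
    {"dx": 0, "dy": 0, "dz": -0.1, "rx": 0, "ry": 0, "rz": 0},
    {"dx": 0, "dy": 0, "dz": -0.1, "rx": 0, "ry": 0, "rz": 0},
  ],
)

```text
time_s: 11.68
eef_pos: [0.5967, -0.0024, 0.2218]
tool_rot: [3.137, -0.003, 0.165]
ft_force: [-3.5, -0.5, 5.3]
finger_gap: 0.0152
```

Contact (fz changed sign to +5). Check the picture before letting go.

Run:
```python
from bench import r
import cv2, pickle, numpy as np
L=[]
for n in ["scene","side"]:
    d=r.get_image(n); cv2.imwrite(f"pics/{n}6.png",d["img"][:,:,::-1])
    L.append(cv2.resize(d["img"][100:280,270:420] if n=="side" else d["img"][160:310,300:425],(400,480)))
cv2.imwrite("pics/c6.png",np.hstack(L)[:,:,::-1])
s=r.get_state(); print(s["eef_pos"],s["ft_force"])
```

```text
[ 0.59668862 -0.00243541  0.22187639] [-4.41398228 -0.97588513  6.10352786]
```

View pics/c6.png

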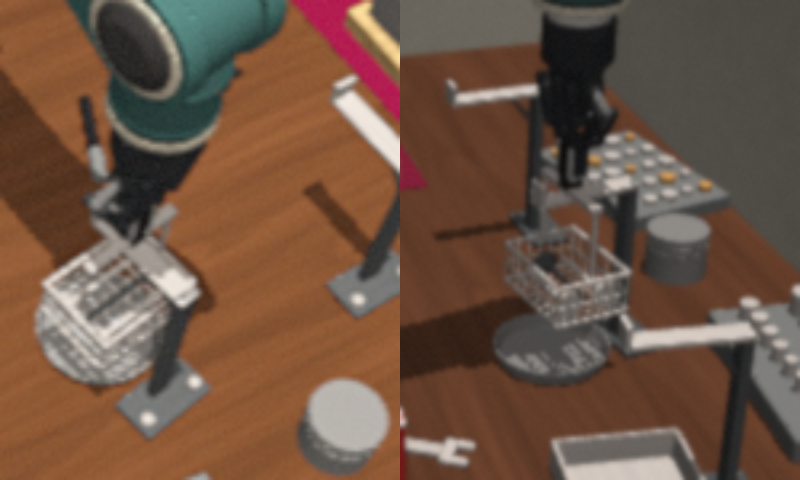

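The bar lies across the strip and the basket is level over the round pan. Open in stages, with the tool held in place.

Call:
send_rows(
  rows=[
    {"dx": 0, "dy": 0, "dz": 0, "rx": 0, "ry": 0, "rz": 0},
    {"dx": 0, "dy": 0, "dz": 0, "rx": 0, "ry": 0, "rz": 0},
    {"dx": 0, "dy": 0, "dz": 0, "rx": 0, "ry": 0, "rz": 0},
    {"dx": 0, "dy": 0, "dz": 0, "rx": 0, "ry": 0, "rz": 0},
  ],
  gripper=0.4,
)

```text
time_s: 12.28
eef_pos: [0.5967, -0.0024, 0.2218]
tool_rot: [3.137, -0.003, 0.165]
ft_force: [-0.5, -0.3, -0.4]
finger_gap: 0.0256
```

Call:
send_rows(
  rows=[
    {"dx": 0, "dy": 0, "dz": 0, "rx": 0, "ry": 0, "rz": 0},
    {"dx": 0, "dy": 0, "dz": 0, "rx": 0, "ry": 0, "rz": 0},
    {"dx": 0, "dy": 0, "dz": 0, "rx": 0, "ry": 0, "rz": 0},
    {"dx": 0, "dy": 0, "dz": 0, "rx": 0, "ry": 0, "rz": 0},
    {"dx": 0, "dy": 0, "dz": 0, "rx": 0, "ry": 0, "rz": 0},
    {"dx": 0, "dy": 0, "dz": 0, "rx": 0, "ry": 0, "rz": 0},
  ],
  gripper=-1,
)

```text
time_s: 13.02
eef_pos: [0.5967, -0.0024, 0.2218]
tool_rot: [3.137, -0.003, 0.165]
ft_force: [0.6, -0.5, -0.4]
finger_gap: 0.0854
```

Run:
```python
from bench import r
import cv2, pickle, numpy as np
L=[]
for n in ["wrist","side"]:
    d=r.get_image(n); cv2.imwrite(f"pics/{n}7.png",d["img"][:,:,::-1])
    L.append(cv2.resize(d["img"][100:280,270:420],(400,480)) if n=="side" else cv2.resize(d["img"],(400,480)))
cv2.imwrite("pics/c7.png",np.hstack(L)[:,:,::-1])
s=r.get_state(); print(s["eef_pos"],s["ft_force"],s["finger_gap"])
```

```text
[ 0.59671365 -0.0024207   0.22181468] [0.77714213 0.14113105 0.46116978] 0.08540104504472816
```

View pics/c7.png

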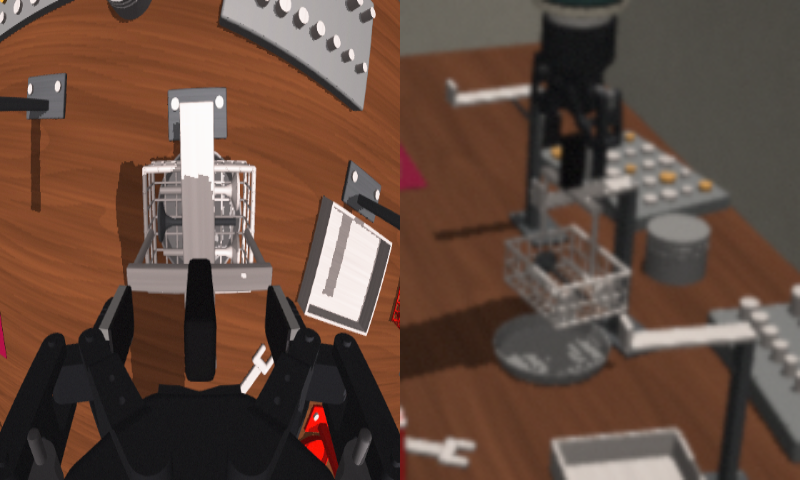

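Released: the grip stands free, midway between the open fingers, and the basket hangs level. Back straight up, then away.

Call:
send_rows(
  rows=[
    {"dx": 0, "dy": 0, "dz": 1, "rx": 0, "ry": 0, "rz": 0},
    {"dx": 0, "dy": 0, "dz": 3, "rx": 0, "ry": 0, "rz": 0},
    {"dx": 0, "dy": 0, "dz": 6, "rx": 0, "ry": 0, "rz": 0},
    {"dx": 0, "dy": 0, "dz": 9, "rx": 0, "ry": 0, "rz": 0},
    {"dx": 0, "dy": 0, "dz": 12, "rx": 0, "ry": 0, "rz": 0},
    {"dx": -3, "dy": 0, "dz": 15, "rx": 0, "ry": 0, "rz": 0},
    {"dx": -7, "dy": 0, "dz": 17, "rx": 0, "ry": 0, "rz": 0},
    {"dx": -10, "dy": 0, "dz": 18, "rx": 0, "ry": 0, "rz": 0},
    {"dx": -10, "dy": 0, "dz": 18, "rx": 0, "ry": 0, "rz": 0},
    {"dx": -10, "dy": 0, "dz": 18, "rx": 0, "ry": 0, "rz": 0},
  ],
)

```text
time_s: 14.38
eef_pos: [0.4969, -0.0025, 0.4022]
tool_rot: [3.137, -0.004, 0.165]
ft_force: [0.6, 0.5, 0.8]
finger_gap: 0.0856
```

Run:
```python
from bench import r
from h import *
L=[]
for n in ["scene","side","wrist"]:
    d=r.get_image(n); cv2.imwrite(f"pics/{n}8.png",d["img"][:,:,::-1]); pickle.dump(d,open(f"pics/{n}8.pkl","wb"))
    if n!="scene": L.append(cv2.resize(d["img"][100:280,270:420],(400,480)) if n=="side" else cv2.resize(d["img"][0:330,140:420],(400,480)))
cv2.imwrite("pics/c8.png",np.hstack(L)[:,:,::-1])
s=r.get_state(); print(s["eef_pos"],s["ft_force"],s["time_s"])
```

```text
[ 0.49704715 -0.00238228  0.40136325] [ 0.6362483  -0.55526515  0.37422209] 14.525
```

View pics/c8.png

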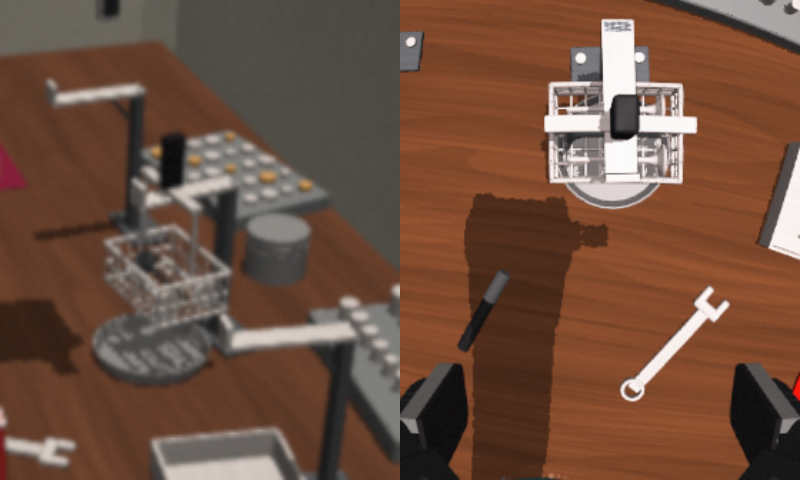

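Run:
```python
from bench import r
from h import *
d=load("wrist8")
f=lambda x,y:((x-400)/400*280+140,y/480*330)
a,b=fonz(d,f(545,125),.208),fonz(d,f(697,125),.208); print("bar",np.linalg.norm(a-b),(a+b)/2)
t=(fonz(d,f(605,181),.22)+fonz(d,f(640,181),.22))/2; y=.167
v=np.array([np.cos(y),np.sin(y),0]);n=np.array([-v[1],v[0],0])
h=t+.041*v; e=(a+b)/2-h; print("hook",h,"along",e@v,"across",e@n)
d2=r.get_image("side"); print("motion px diff",np.abs(d2["img"][150:260,300:370].astype(int)-load("side8")["img"][150:260,300:370]).mean())
r.sign_off()
```

```text
bar 0.10989911598612864 [ 0.59647348 -0.00293627  0.208     ]
hook [ 0.59671476 -0.00293771  0.22      ] along -0.00023767551141712053 across 4.1527146576248904e-05
motion px diff 1.3237662337662337
the job is handed in; nothing more can be done
```

I moved the basket from the wash hook to the drip hook, and it now hangs there free of the gripper. I lifted it 42 mm and slid it off the wash hook. I carried it level to the hook over the round drip pan, slid it in, lowered it until the force showed contact, let go and backed away. I handed the job in at about 14.6 s of the 54 s allowed. The sign-off gave no verdict, so I don't know the judged result.

My last checks, all from pictures and force readings:
- **Position:** the hang bar sits less than 1 mm from my estimate of the hook point, both along and across the hook. My separate estimates of that point differed by up to about 7 mm along the hook and 2 mm across, well inside the 30 mm and 25 mm limits.
- **Scale:** the bar measured 109.9 mm against the given 110 mm.
- **Contact:** after the release the force on the tool was about zero, and the gripper is well above and behind the basket.
- **Stillness:** two side pictures in a row showed no clear movement (mean pixel difference 1.3). I had no reference level for image noise, so this is a weak check.
- **Level:** I judged the tilt by eye only, and the basket looked level.
- **Other objects:** the arm went nowhere near the spare hook or the red look-alikes.

No check failed.

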